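# Clamp the mounted specimen in its fixture

## Task

A resin-mounted specimen is waiting in the nest of the clamping fixture. With a finger, push the clamp strap round over it until the strap rests against its stop pin, then push the cam lever on the strap all the way down so that the rubber foot clamps the specimen, and back off. Do not touch the specimen itself, do not push the lever down before the strap is over it, and leave the things standing around where they are.

Things in the scene. Friction and masses are not known exactly. Their poses are not given: they have to be found in the camera images.
- fixture: the clamping fixture, fixed to the bench: dark steel base plate 180 (x) by 100 (y) by 16 mm high. Origin at the centre of its underside, z up. In its frame: the strap's vertical pivot post stands at x +55, y 0 mm; the square nest of aluminium ribs (ribs 8 mm high above the plate, 56 by 56 mm outside) is centred at x -30, y 0; the stop pin, 12 mm thick, stands at x +5, y -20.5 mm, its top at z 62 mm. Fixture's -x side faces the robot, turned by up to 0.5 rad
- pivot (a point): point on the strap's vertical pivot axis, 60 mm above the bench, at the strap's mid thickness (axes are the fixture's). The pivot's boss is 36 mm across and with its nut reaches 76 mm above the bench
- strap_mid (a point): point on the clamp strap's centre line, 45 mm from the pivot axis, at mid thickness (60 mm above the bench). The strap is a plain aluminium bar 28 mm wide and 12 mm thick (z 54 to 66 mm), reaching from the pivot to 100 mm from it; it turns level about the pivot and carries the cam lever and foot. Its own -x axis points from the pivot to the free end. Beneath the bar at this place there is free space down to the base plate (z 16 mm)
- strap (a joint): strap angle in rad: 0 = home, pointing along the fixture's -x, over the specimen and against the stop pin (a hard stop); it grows as the strap opens towards the fixture's +y (clockwise seen from above), to at most 1.7. It starts open, between 0.9 and 1.5. Stays where it is left; friction of about 0.15 N m, so some 3.5 N at 45 mm from the pivot
- lever_pad (a point): middle of the upper face of the cam lever's black end pad, 50 mm from the lever's hinge. The lever is 64 mm long, the pad 18 mm wide, 10 mm thick and 32 mm long (32 to 64 mm from the hinge). The hinge is level, across the strap, 85 mm from the pivot axis on the strap's centre line, 74 mm above the bench; the lever points outward, away from the pivot, beyond the strap's free end
- lever (a joint): cam lever angle in rad: 0 = fully raised, pointing outward and 0.85 rad above the level; it grows as the lever is pushed down, to a hard stop at 0.90 (just past level, 0.05 rad below it). Starts between 0 and 0.15. Stays where it is left; takes about 4 to 6 N at the pad. It drives the foot down 10 mm per rad; the foot meets the specimen at about 0.6
- foot: the clamp's round rubber foot, 20 mm across, 5 mm thick, hanging beneath the strap 85 mm from the pivot axis. Origin at the centre of its underside, 46 mm above the bench with the lever fully raised; sprung, so that it presses with a few newtons when the lever is down
- specimen: the specimen: dark resin disc 40 mm across, 24 mm high, loose in the nest, face down. Origin at the centre of its underside, which lies on the base plate 16 mm above the bench, so its top is at 40 mm. Weighs about 50 g
- spare_mid (a point): centre (half-way up) of a spare specimen, a dark resin disc 40 mm across and 24 mm high with a metal face upward, standing loose on the bench; to be left alone
- bottle_mid (a point): centre (half-way up) of a white plastic bottle, 52 mm across, 130 mm tall, standing on the bench; to be left alone
- driver_grip (a point): middle of the handle of a 170 mm screwdriver lying on the bench; to be left alone
There are look-alikes about, which are no part of the job. Of the things that look like the fixture, the smaller one is meant. What is shaped like the specimen but red is not meant.

How it is judged:
By the outcome, as a careful person would: the job done as asked, in the order asked, and still so for the second after the job is handed in, with the robot touching nothing.
It also fails if it takes over 42 s, if anything falls off the work surface, if the arm or the gripper's body presses on something with over 40 N, if the wrist force passes 120 N, or if a joint passes its speed limit or range.

## Robot

A 6-joint arm with a two-finger parallel gripper is mounted at the origin on the work surface. World frame = base frame: x ahead of the robot, y to its left, z up, the work surface at z = 0. Lengths are in mm, angles in rad, forces in N, time in s.
With the tool pointing down it reaches from about 350 to 975 mm from the base axis. Payload 7.1 kg.
Tool frame: the origin (TCP) lies at the very end of the fingers, on their centre line; the grasp point (between the pads) lies ctrl.hold_point_z behind it (ctrl.hold_point_z is the distance from the TCP to the grasp point, in mm); z points along the fingers, y is the line along which they close (so a half turn about z gives the same grasp; the last joint's range is limited). The gripper opens to 88 mm and grips with 3 to 60 N. Pads are 20 mm wide; open, the fingers measure 115 mm over their backs; the gripper's body (75 mm by 178 mm) begins 61 mm behind the grasp point.
Start: joints at [-1.302, 0.423, 1.63, -0, 1.089, -0.019], TCP at [177.42, -599.272, 191.275] pointing down, gripper open.
Joint ranges: [-3, 3], [-0.9, 2.11], [0.09, 2.58], [-1.31, 4.45], [0.11, 2.69], [-2.54, 2.54]. Speed limits (rad/s): [2.39, 2.39, 3.01, 3.14, 3.14, 3.14].

## Interface

Orientations are given as a rotation vector (axis times angle).
In Python, from workcell import ctrl gives the robot as it stands. The module is installed in compiled form; this text tells all that it offers.
- The arm moves only by the shell command python3 -m creep 'ROWS'. ROWS is JSON, a list of rows, each an object with "translation": the shift along the tool's x, y, z in mm, a list of three; "angular": the turn, a rotation vector about the tool's x, y, z in rad, a list of three; "jaw": the opening, from 0 (shut) to 1 (fully open). A call has exactly 8 rows; each row is the pose to reach, as a shift and turn from the pose commanded when the call began, along the tool's axes at that moment; what a row does not reach only later rows make up. A row lasts 1/8 s, in which the tool goes at most 62.5 mm and 10.7 degrees, less where a joint would pass 70% of its speed; a pose out of reach is approached as far as the arm can. A call with a gripper value outside its range is refused whole. The fingers move at their own pace and stop on an object; the grip force is fixed at half the most. Time passes only in rows, so rows that repeat a pose let the fingers close, or fill a call up. It gives the time, the measured TCP pose, the force, the opening and the grip force at its end, in the units of the state.
- ctrl.get_obs(): the state, without advancing time (a new reading comes with each control period).
- ctrl.get_image(name): name is "side" or "top" or "wrist"; returns the picture (420x560x3 uint8, red, green, blue); there is no depth.
- ctrl.camera_info(name): a dict with "camera_matrix" (3x3 intrinsics, pixels), "world_from_camera" (4x4, takes a point from camera to world coordinates). Camera axes: x right, y up, looking along -z (the intrinsics and any distortion apply to the point x, -y, -z); pixel columns grow to the right and rows downward; lengths in mm; the calibration is good to about 2 mm. A picture is of the moment at which its call begins: read the wrist's pose just before it. camera_info takes no time and is no camera call; for the wrist camera it gives the pose at the moment of the call.
- ctrl.close_job(): hands the job in; it is judged then, once.
Trained networks look in the newest picture that a camera, given by its name, has taken for a name from the list of things; names that differ only in an ending like _2 or _b are one class to them, and where a whole thing is asked for, a point or a joint stands for the part that bears it (a point fixed in the world has none). Each returns a list of dicts, best first, with "score" (0 to 1); they miss things now and then, are a little off and sometimes report something else, mostly with a low value. They report only what shows in the picture. A call takes as long as a camera call. They do not tell look-alikes from the thing itself.
- ctrl.look_for(camera, label): "rect" ([left, top, right, bottom] in pixels, round what is visible of it).
The state is a dict: "t": time; "qpos": joint angles; "qvel": joint speeds; "joint_torque": joint torques, N m; "ee_pos": TCP position; "orientation": TCP orientation; "ft_force": force on the tool from outside, world axes, zero at the start; "moment": the same for the moment, N m; "width": finger opening in mm; "grasp_force": force on a finger pad.
Only numpy, scipy, OpenCV 4.12 (cv2) and the standard library are available. Lean on these libraries where they do the work, as an engineer would, in place of code of your own. Each camera call takes 0.05 s, during which the arm holds its last target. There are 200 camera calls.

## Working session

There is one attempt and no reset: what is moved stays moved. The work goes in short steps, Python scripts to look and compute and a shell command to move; the robot and the scene stay as the last step left them, time stands still between calls to the robot, and variables do not carry over. Pictures are saved under pics/ and viewed, at most 10 in all, crops included, and the job is handed in when it is done.

```bash
mkdir -p pics
cat > h.py <<'E'
import numpy as np, cv2
from scipy.spatial.transform import Rotation as R
from workcell import ctrl
def cam(n):
    i=ctrl.camera_info(n); return np.array(i["camera_matrix"]),np.array(i["world_from_camera"]),i
def proj(n,p):
    K,T,_=cam(n); c=(np.linalg.inv(T)@np.r_[p,1])[:3]; q=K@[c[0],-c[1],-c[2]]; return q[:2]/q[2]
def ray(n,uv,z):
    K,T,_=cam(n); d=np.linalg.inv(K)@[uv[0],uv[1],1]; d=T[:3,:3]@[d[0],-d[1],-d[2]]; o=T[:3,3]
    return o+d*(z-o[2])/d[2]
def tool(p):
    o=ctrl.get_obs(); return R.from_rotvec(o["orientation"]).inv().apply(np.array(p)-o["ee_pos"])
E
python3 - <<'E'
from h import *
for n in("top","side"):
    im=ctrl.get_image(n); cv2.imwrite(f"pics/{n}0.png",im[:,:,::-1])
    print(n,{k:v for k,v in cam(n)[2].items() if k not in("camera_matrix",)})
    for l in("fixture","strap_mid","pivot","lever_pad","specimen","spare_mid","bottle_mid","driver_grip"):
        print(l,[(np.round(r["rect"]).tolist(),round(r["score"],2)) for r in ctrl.look_for(n,l)])
o=ctrl.get_obs();print(o["t"],o["orientation"],ctrl.hold_point_z)
E
```

```text
top {'world_from_camera': array([[ 9.93373932e-03,  9.84857465e-01, -1.73081178e-01,
         3.89215092e+02],
       [-9.99899316e-01,  1.15373128e-02,  8.26126500e-03,
         1.08131490e+02],
       [ 1.01330602e-02,  1.72981686e-01,  9.84872914e-01,
         1.06493615e+03],
       [ 0.00000000e+00,  0.00000000e+00,  0.00000000e+00,
         1.00000000e+00]])}
fixture [([240.0, 170.0, 321.0, 248.0], 0.71), ([338.0, 233.0, 416.0, 342.0], 0.67)]
strap_mid [([240.0, 177.0, 291.0, 218.0], 0.82), ([365.0, 245.0, 409.0, 338.0], 0.58)]
pivot [([240.0, 170.0, 319.0, 245.0], 0.71), ([342.0, 237.0, 416.0, 343.0], 0.7)]
lever_pad [([387.0, 304.0, 410.0, 340.0], 0.67), ([241.0, 204.0, 255.0, 217.0], 0.58)]
specimen [([284.0, 208.0, 298.0, 222.0], 0.54)]
spare_mid [([338.0, 192.0, 359.0, 206.0], 0.58)]
bottle_mid [([315.0, 137.0, 336.0, 162.0], 0.77)]
driver_grip [([202.0, 230.0, 220.0, 264.0], 0.7)]
side {'world_from_camera': array([[ 7.56975588e-01,  5.07866473e-01, -4.11168583e-01,
         2.44330377e+02],
       [-6.53439448e-01,  5.86210253e-01, -4.78930504e-01,
        -2.46905393e+02
[... 197 characters left out ...]
0, 384.0, 420.0], 0.9), ([250.0, 186.0, 343.0, 293.0], 0.77)]
strap_mid [([273.0, 336.0, 353.0, 420.0], 0.69), ([254.0, 186.0, 323.0, 223.0], 0.58), ([252.0, 189.0, 279.0, 208.0], 0.36)]
pivot [([242.0, 322.0, 384.0, 420.0], 0.69), ([250.0, 188.0, 335.0, 292.0], 0.57)]
lever_pad [([249.0, 189.0, 279.0, 210.0], 0.48)]
specimen [([292.0, 243.0, 310.0, 265.0], 0.89), ([230.0, 272.0, 246.0, 294.0], 0.82), ([253.0, 188.0, 324.0, 225.0], 0.37)]
spare_mid [([359.0, 285.0, 385.0, 305.0], 0.82)]
bottle_mid [([373.0, 201.0, 406.0, 252.0], 0.62)]
driver_grip [([194.0, 178.0, 239.0, 234.0], 0.91), ([361.0, 285.0, 384.0, 306.0], 0.73)]
0.9 [3.10909885e+00 4.50570051e-01 7.22525898e-06] 18.700000000000003
```

View pics/top0.png

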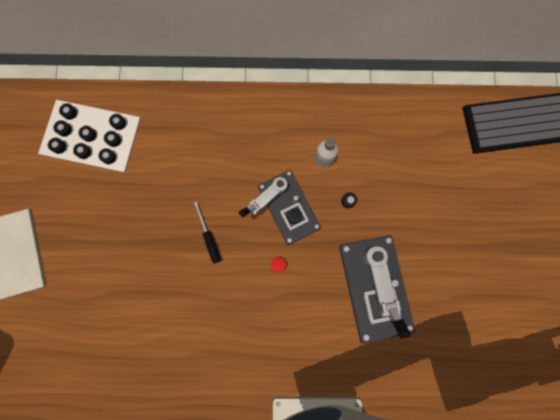

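View pics/side0.png

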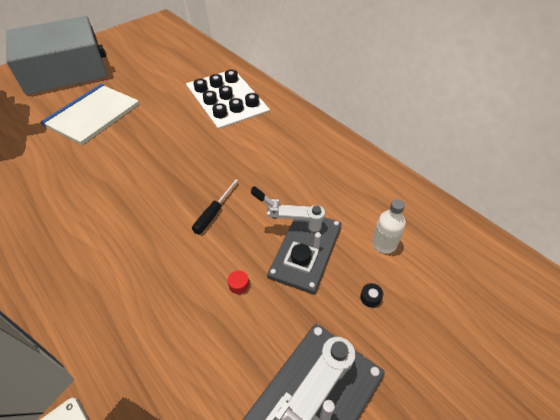

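Both fixtures show. The smaller one is meant: in the top view, pivot at about (280,184), nest at (295,216), lever pad at (244,212). In the side view the pivot is at (316,211) and the nest at (301,255). The bottle, spare and red disc are close by.

Run:
```python
from h import *
T=cv2.imread("pics/top0.png")[155:255,225:365];S=cv2.imread("pics/side0.png")[170:300,240:420]
cv2.imwrite("pics/c0.png",np.vstack([cv2.resize(T,(420,300),interpolation=2),cv2.resize(S,(420,303),interpolation=2)])[:600])
for n,a in(("top",(280,184)),("side",(316,211))): print("piv",ray(n,a,76))
for n,a in(("top",(295,216)),("side",(301,252))): print("spec",ray(n,a,40))
for n,a in(("top",(244.5,212)),("side",(258,194))): print("pad",ray(n,a,110))
for n,a in(("top",(279,265)),("side",(238,282))): print("red",ray(n,a,12))
print("bottle",ray("side",(388,245),0),"spare",ray("top",(349,200),24))
```

```text
piv [630.86025702  96.5211818   76.        ]
piv [629.59483625  92.19263514  76.        ]
spec [555.69855238  56.78200242  40.        ]
spec [557.69162811  56.4209069   40.        ]
pad [552.63038332 181.29228825 110.        ]
pad [552.54313481 178.93666052 110.        ]
red [431.55110233  96.36393084  12.        ]
red [432.38438831  98.05328802  12.        ]
bottle [726.92019638 -31.57399073   0.        ] spare [602.58264468 -86.02614963  24.        ]
```

View pics/c0.png

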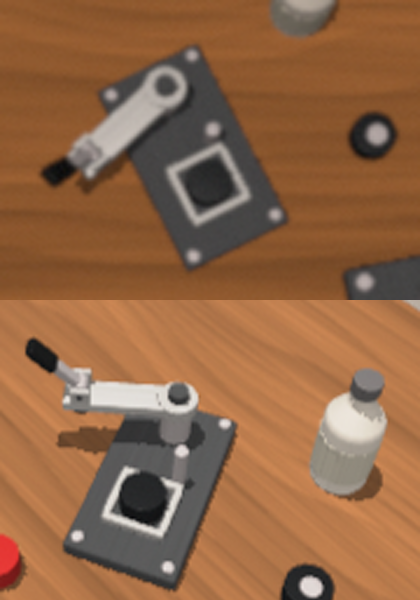

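Pivot is about (630,94.5), yaw about 0.477 and strap about 1.31 rad open. My plan is to close the fingers and go high to the strap's outer side, with tool y tangential so the gripper's body clears the raised lever. Then I push at a 45 mm radius.

```bash
python3 -m creep '[{"translation":[10,-10,-60],"angular":[0,0,0],"jaw":0},{"translation":[50,-46,-70],"angular":[0,0,-0.18],"jaw":0},{"translation":[92,-84,-70],"angular":[0,0,-0.36],"jaw":0},{"translation":[134,-123,-70],"angular":[0,0,-0.54],"jaw":0},{"translation":[176,-162,-70],"angular":[0,0,-0.72],"jaw":0},{"translation":[218,-200,-70],"angular":[0,0,-0.9],"jaw":0},{"translation":[260,-239,-70],"angular":[0,0,-1.08],"jaw":0},{"translation":[302,-277,-70],"angular":[0,0,-1.26],"jaw":0}]'
python3 - <<'E'
from h import *
o=ctrl.get_obs();print(np.round(o["qpos"],3),o["width"])
t=np.array([628,153,260]);print(tool(t)); print((R.from_rotvec(o["orientation"])).as_matrix()[:,0])
E
```

```text
t: 1.9
ee_pos: [389.1, -246.3, 261.6]
orientation: [2.24, 2.202, 0.0]
ft_force: [1.3, 0.4, 0.0]
width: 11.2
grasp_force: 0.0
[-0.59   0.09   1.906  0.     1.145 -0.573] 11.226541801643844
[403.39044269 231.98792312   1.56776737]
[ 1.72407647e-02  9.99851279e-01 -4.18576457e-04]
```

```bash
python3 -m creep '[{"translation":[50,29,0],"angular":[0,0,-0.1],"jaw":0},{"translation":[101,58,0],"angular":[0,0,-0.2],"jaw":0},{"translation":[151,87,0],"angular":[0,0,-0.3],"jaw":0},{"translation":[202,116,0],"angular":[0,0,-0.4],"jaw":0},{"translation":[252,145,0],"angular":[0,0,-0.5],"jaw":0},{"translation":[303,174,0],"angular":[0,0,-0.6],"jaw":0},{"translation":[353,203,0],"angular":[0,0,-0.7],"jaw":0},{"translation":[403,232,0],"angular":[0,0,-0.755],"jaw":0}]'
python3 - <<'E'
from h import *
o=ctrl.get_obs();print(np.round(o["qpos"],3),o["width"])
im=ctrl.get_image("wrist");t=ctrl.get_image("top")[155:255,225:365]
for l in("pivot","strap_mid","lever_pad"):
    print(l,[(np.round(r["rect"]).tolist(),round(r["score"],2)) for r in ctrl.look_for("wrist",l)])
g=lambda x,y,z:tuple(int(v) for v in np.round(proj("wrist",np.array([630+.888*x-.459*y,94.5+.459*x+.888*y,z]))))
im=im[:,:,::-1].copy()
for x,y,z in[(0,0,76),(-50,-20.5,62),(-145,-50,16),(-145,50,16),(35,50,16),(35,-50,16),(-85,0,40)]:
    print((x,y,z),g(x,y,z));cv2.drawMarker(im,g(x,y,z),(0,255,255),0,12)
for s in(45,100):
    p=proj("wrist",np.array([630+s*np.cos(2.307),94.5+s*np.sin(2.307),66]));cv2.drawMarker(im,tuple(int(v) for v in p),(0,255,0),0,12)
cv2.imwrite("pics/w1.png",im)
E
```

```text
t: 2.9
ee_pos: [630.4, 151.4, 261.3]
orientation: [1.275, 2.871, 0.0]
ft_force: [1.3, -0.5, 0.4]
width: 0.6
grasp_force: 0.0
[ 0.217  0.391  1.51  -0.     1.24  -0.517] 0.5690845301037613
pivot [([0.0, 145.0, 121.0, 283.0], 0.9), ([159.0, 102.0, 293.0, 234.0], 0.88)]
strap_mid [([0.0, 222.0, 58.0, 274.0], 0.91), ([243.0, 104.0, 274.0, 221.0], 0.81)]
lever_pad [([242.0, 103.0, 266.0, 151.0], 0.73)]
(0, 0, 76) (258, 210)
(-50, -20.5, 62) (218, 213)
(-145, -50, 16) (156, 206)
(-145, 50, 16) (167, 138)
(35, 50, 16) (295, 171)
(35, -50, 16) (277, 235)
(-85, 0, 40) (199, 187)
```

View pics/w1.png

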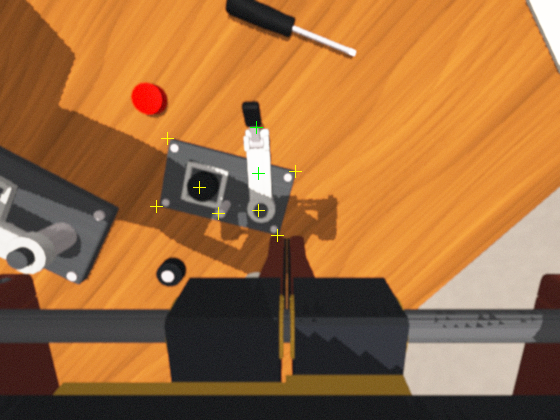

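The overlay fits: the plate corners are within about 2 px, the nut is at (261,208), and the strap runs up to the lever pad at (251,114). The fingertips hang clear on the outer side, so I'm descending.

```bash
python3 -m creep '[{"translation":[0,0,40],"angular":[0,0,0],"jaw":0},{"translation":[0,0,80],"angular":[0,0,0],"jaw":0},{"translation":[0,0,120],"angular":[0,0,0],"jaw":0},{"translation":[0,0,150],"angular":[0,0,0],"jaw":0},{"translation":[0,0,175],"angular":[0,0,0],"jaw":0},{"translation":[0,0,195],"angular":[0,0,0],"jaw":0},{"translation":[0,0,213],"angular":[0,0,0],"jaw":0},{"translation":[0,0,213],"angular":[0,0,0],"jaw":0}]'
cat > arc.py <<'E'
import sys
from h import *
a0,a1,n,r,w0,w1=map(float,sys.argv[1:])   # azimuths of strap
piv=np.array([630,94.5]);o=ctrl.get_obs();M=R.from_rotvec(o["orientation"])
ax=M.as_matrix()[:,0];az=np.arctan2(ax[1],ax[0])%(2*np.pi)
d=o["ee_pos"][:2]-piv;print("az",az,"rad/tan now",d@[np.cos(a0),np.sin(a0)],d@[np.sin(a0),-np.cos(a0)],o["ft_force"],np.round(o["qpos"],2))
for i in range(1,int(n)+1):
    f=i/n;a=a0+(a1-a0)*f;w=w0+(w1-w0)*f
    p=piv+r*np.array([np.cos(a),np.sin(a)])+w*np.array([np.sin(a),-np.cos(a)])
    print(np.round(M.inv().apply(np.r_[p-o["ee_pos"][:2],0]),1)[:2],"turn",round(-(a-az),3))
E
python3 arc.py 2.307 2.957 8 45 33 27.5
```

```text
t: 4.15
ee_pos: [628.7, 149.0, 47.1]
orientation: [-1.279, -2.867, 0.002]
ft_force: [-0.0, -0.3, -0.7]
width: 0.2
grasp_force: 0.0
az 2.3022850283294214 rad/tan now 41.31205276128701 35.63668485494322 [-0.04472008 -0.25285441 -0.65954898] [ 0.21  0.63  1.66 -0.    0.85 -0.52]
[ 6.1 -7.1] turn -0.086
[  8.2 -11.7] turn -0.167
[  9.7 -16.5] turn -0.248
[ 10.9 -21.4] turn -0.33
[ 11.6 -26.3] turn -0.411
[ 11.8 -31.3] turn -0.492
[ 11.6 -36.2] turn -0.573
[ 11. -41.] turn -0.655
```

```bash
python3 -m creep '[{"translation":[5,-5,0],"angular":[0,0,-0.08],"jaw":0},{"translation":[8,-11.5,0],"angular":[0,0,-0.165],"jaw":0},{"translation":[9.5,-16.5,0],"angular":[0,0,-0.25],"jaw":0},{"translation":[11,-21.5,0],"angular":[0,0,-0.33],"jaw":0},{"translation":[11.5,-26.5,0],"angular":[0,0,-0.41],"jaw":0},{"translation":[12,-31.5,0],"angular":[0,0,-0.49],"jaw":0},{"translation":[11.5,-36,0],"angular":[0,0,-0.575],"jaw":0},{"translation":[11,-41,0],"angular":[0,0,-0.655],"jaw":0}]'
python3 arc.py 2.957 3.45 8 45 27.5 27.5
python3 - <<'E'
from h import *
T=ctrl.get_image("top")[155:255,225:365,::-1];S=ctrl.get_image("side")[170:300,240:420,::-1]
cv2.imwrite("pics/c2.png",np.vstack([cv2.resize(T,(420,300),interpolation=2),cv2.resize(S,(420,300),interpolation=2)]))
E
```

```text
t: 5.15
ee_pos: [592.5, 130.5, 49.5]
orientation: [0.284, 3.127, 0.001]
ft_force: [-0.6, -1.3, 0.4]
width: 0.3
grasp_force: 0.0
az 2.960593114988174 rad/tan now 43.421574878511876 28.501482758296593 [-0.60120054 -1.30157263  0.37474123] [ 0.2   0.58  1.75 -0.    0.8  -1.19]
[ 3.2 -3.8] turn -0.058
[ 4.6 -6.7] turn -0.12
[ 5.9 -9.7] turn -0.181
[  7.  -12.8] turn -0.243
[  7.9 -15.9] turn -0.305
[  8.5 -19.1] turn -0.366
[  9.  -22.3] turn -0.428
[  9.3 -25.5] turn -0.489
```

View pics/c2.png

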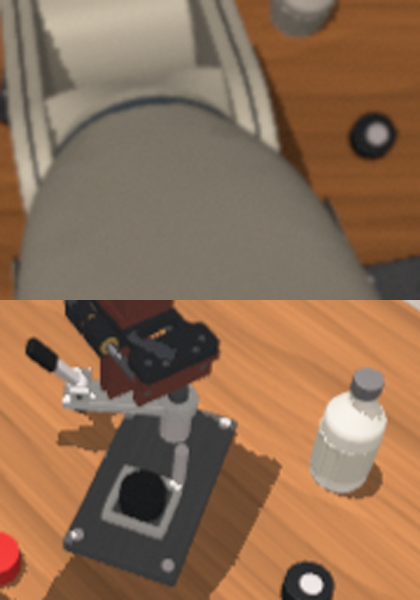

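The strap seems to be unmoved in the side view, with its end still at crop (75,395), so I need to check where the fingertip actually is.

Run:
```python
from h import *
o=ctrl.get_obs();print(o["ee_pos"],o["ft_force"],o["t"])
S=ctrl.get_image("side");c=S[160:280,240:400,::-1]
a=cv2.resize(c,(800,600),interpolation=2)
f=lambda p:tuple(int(v) for v in (proj("side",p)-[240,160])*5)
p=o["ee_pos"]
cv2.drawMarker(a,f(p),(0,255,255),0,20);cv2.drawMarker(a,f(p+np.array([0,0,60])),(0,255,0),0,20)
cv2.imwrite("pics/s3.png",a)
for l in("lever_pad","strap_mid"):
    print(l,[(np.round(r["rect"]).tolist(),round(r["score"],2)) for r in ctrl.look_for("side",l)])
```

```text
[592.17596406 130.27040193  49.32481093] [ 0.31857872 -0.64208938 -0.05745257] 5.25
lever_pad [([252.0, 185.0, 277.0, 208.0], 0.47)]
strap_mid [([276.0, 335.0, 355.0, 419.0], 0.96), ([253.0, 187.0, 323.0, 224.0], 0.64)]
```

View pics/s3.png

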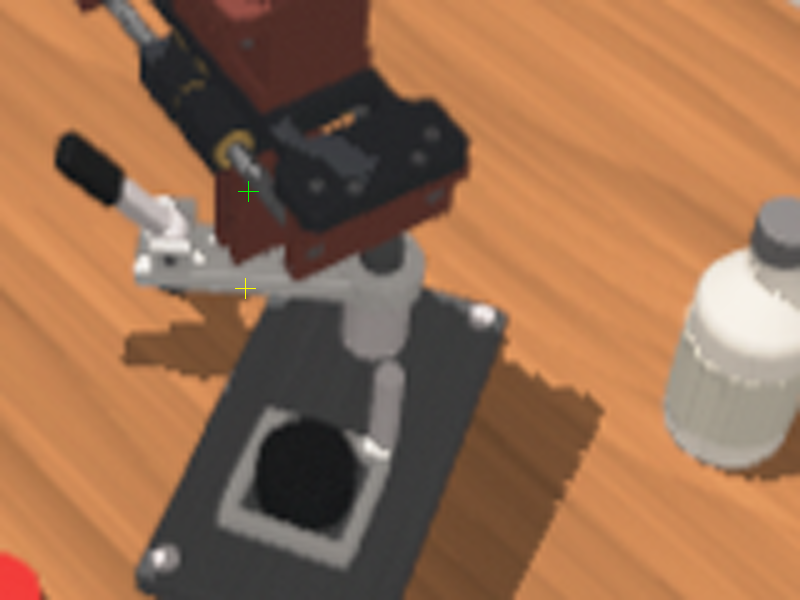

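Run:
```python
from h import *
o=ctrl.get_obs();p=o["ee_pos"]
f=lambda p:np.round((proj("side",p)-[240,160])*5)
print(f(p),f(np.array([628.7,149,47])),f(np.array([630,94.5,76])),"wrist tcp",proj("wrist",p),proj("wrist",p+[0,0,60]),cam("wrist")[1].round(2))
im=ctrl.get_image("wrist")[:,:,::-1].copy()
g=lambda x,y,z:tuple(int(v) for v in np.round(proj("wrist",np.array([630+.888*x-.459*y,94.5+.459*x+.888*y,z]))))
for x,y,z in[(0,0,76),(-50,-20.5,62),(-145,-50,16),(-145,50,16),(35,50,16),(35,-50,16),(-85,0,40)]:
    cv2.drawMarker(im,g(x,y,z),(0,255,255),0,12)
for s in(45,100):
    q=proj("wrist",np.array([630+s*np.cos(2.307),94.5+s*np.sin(2.307),66]));cv2.drawMarker(im,tuple(int(v) for v in q),(0,255,0),0,12)
cv2.drawMarker(im,tuple(int(v) for v in proj("wrist",p)),(0,0,255),1,14)
cv2.imwrite("pics/w4.png",im)
```

```text
[246. 288.] [281. 222.] [377. 251.] wrist tcp [287.41543067 234.16562474] [287.76594857 281.28710313] [[ 1.9000e-01 -9.4000e-01 -2.7000e-01  5.1740e+02]
 [ 9.8000e-01  1.8000e-01  5.0000e-02  1.4413e+02]
 [-0.0000e+00 -2.8000e-01  9.6000e-01  2.4170e+02]
 [ 0.0000e+00  0.0000e+00  0.0000e+00  1.0000e+00]]
```

View pics/w4.png

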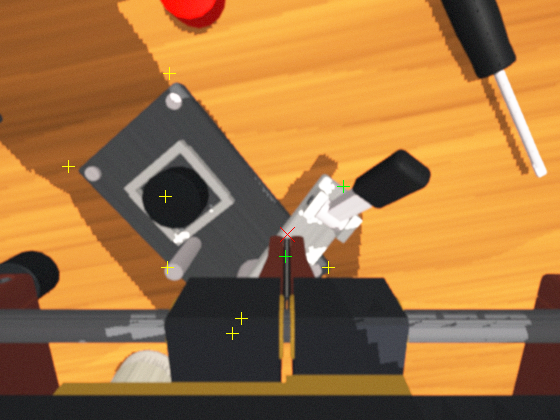

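Here the fixture markers spread wider than the fixture itself: plate corners (80,172) and (178,85) against markers (68,167) and (169,73). The tip at (287,237) is drawn over the strap. So the tool is probably higher than it reports, which I'll check with PnP.

Run:
```python
from h import *
from scipy.optimize import least_squares
K,T,_=cam("wrist");o=ctrl.get_obs();p=np.array(o["ee_pos"])
P=np.array([(-145,-50,16),(-145,50,16),(-113,-28,24),(-113,28,24),(-57,28,24),(-50,-20.5,62),(-85,0,40)],float)
uv=np.array([(80,172),(178,85),(125,186),(182,140),(235,203),(174,270),(175,195)],float)
c,s=.888,.459;W=np.c_[630+c*P[:,0]-s*P[:,1],94.5+s*P[:,0]+c*P[:,1],P[:,2]]
def pr(W,T):
    q=(W-T[:3,3])@T[:3,:3];q=np.c_[q[:,0],-q[:,1],-q[:,2]]@K.T;return q[:,:2]/q[:,2:]
def upd(x):
    D=T.copy();D[:3,3]+=x[:3]
    if len(x)>3:D[:3,:3]=R.from_rotvec(x[3:]).as_matrix()@D[:3,:3]
    return D
print("d0",(uv-pr(W,T)).round(1).tolist())
for n,reg in((3,0),(4,0),(6,0)):
    def res(x):
        y=np.r_[x[:3],0,0,x[3]] if n==4 else x
        return (uv-pr(W,upd(y))).ravel()
    r=least_squares(res,np.zeros(n));print(n,r.x.round(3),"rms",np.sqrt(np.mean(r.fun**2)).round(2))
    y=np.r_[r.x[:3],0,0,r.x[3]] if n==4 else r.x
    D=upd(y);print(" tip",(D@np.linalg.inv(T)@np.r_[p,1])[:3].round(1))
```

```text
d0 [[11.7, 6.4], [8.7, 11.7], [8.4, 2.1], [7.5, 6.2], [6.0, 5.8], [6.8, 2.7], [10.2, -1.4]]
3 [-5.373 -0.965  8.782] rms 2.06
 tip [586.9 129.6  57.5]
4 [-6.151e+00 -1.162e+00  8.898e+00  8.000e-03] rms 2.02
 tip [586.2 130.   57.7]
6 [ 1.1901e+01 -5.5050e+00  9.3880e+00  1.6000e-02  7.3000e-02 -5.0000e-03] rms 1.79
 tip [589.8 127.9  53. ]
```

The fit also puts the tip higher than reported, at about 57 or more. It passed over the strap with no contact force. I'll lift, go back to the outer side and descend deeper, watching the force.

```bash
python3 -m creep '[{"translation":[0,0,-30],"angular":[0,0,0],"jaw":0},{"translation":[0,0,-60],"angular":[0,0,0],"jaw":0},{"translation":[-9,7,-60],"angular":[0,0,0.15],"jaw":0},{"translation":[-18,15,-60],"angular":[0,0,0.3],"jaw":0},{"translation":[-27,22,-60],"angular":[0,0,0.45],"jaw":0},{"translation":[-36,30,-60],"angular":[0,0,0.6],"jaw":0},{"translation":[-36,30,-60],"angular":[0,0,0.655],"jaw":0},{"translation":[-36,30,-60],"angular":[0,0,0.655],"jaw":0}]'
python3 -m creep '[{"translation":[0,0,20],"angular":[0,0,0],"jaw":0},{"translation":[0,0,40],"angular":[0,0,0],"jaw":0},{"translation":[0,0,55],"angular":[0,0,0],"jaw":0},{"translation":[0,0,65],"angular":[0,0,0],"jaw":0},{"translation":[0,0,72],"angular":[0,0,0],"jaw":0},{"translation":[0,0,78],"angular":[0,0,0],"jaw":0},{"translation":[0,0,84],"angular":[0,0,0],"jaw":0},{"translation":[0,0,84],"angular":[0,0,0],"jaw":0}]'
python3 - <<'E'
from h import *
o=ctrl.get_obs();p=o["ee_pos"];S=ctrl.get_image("side");c=S[160:280,240:400,::-1]
a=cv2.resize(c,(800,600),interpolation=2)
f=lambda p:tuple(int(v) for v in (proj("side",p)-[240,160])*5)
cv2.drawMarker(a,f(p),(0,255,255),0,20);cv2.imwrite("pics/s5.png",a);print(p,o["qpos"].round(3) if hasattr(o["qpos"],"round") else o["qpos"])
E
```

```text
t: 6.45
ee_pos: [632.7, 153.5, 108.2]
orientation: [-1.279, -2.869, 0.0]
ft_force: [0.2, 0.8, -0.2]
width: 0.4
grasp_force: 0.0
t: 7.45
ee_pos: [632.4, 153.3, 24.0]
orientation: [-1.279, -2.869, 0.0]
ft_force: [0.2, -0.4, -1.3]
width: 0.8
grasp_force: 0.0
[632.39513693 153.2849908   23.99354746] [ 0.22   0.671  1.653  0.     0.818 -0.513]
```

View pics/s5.png

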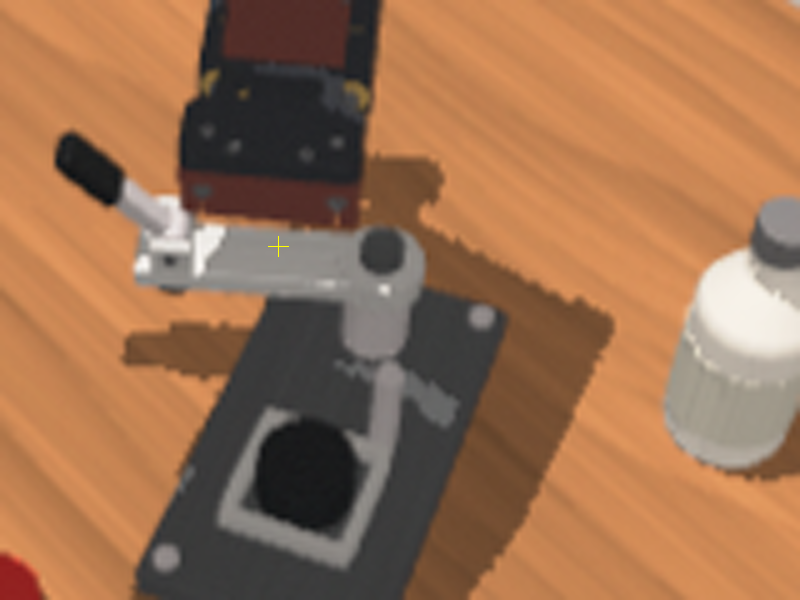

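```bash
python3 -m creep '[{"translation":[4,-7,0],"angular":[0,0,-0.05],"jaw":0},{"translation":[6,-13,0],"angular":[0,0,-0.1],"jaw":0},{"translation":[8,-17,0],"angular":[0,0,-0.16],"jaw":0},{"translation":[9.5,-21,0],"angular":[0,0,-0.23],"jaw":0},{"translation":[11,-25,0],"angular":[0,0,-0.3],"jaw":0},{"translation":[12,-29,0],"angular":[0,0,-0.37],"jaw":0},{"translation":[12.5,-33,0],"angular":[0,0,-0.44],"jaw":0},{"translation":[12.5,-37,0],"angular":[0,0,-0.5],"jaw":0}]'
python3 - <<'E'
from h import *
im=ctrl.get_image("wrist");S=ctrl.get_image("side")[160:280,240:400]
o=ctrl.get_obs();print(np.array(o["ft_force"]).round(1),np.array(o["moment"]).round(2))
cv2.imwrite("pics/s6.png",np.hstack([cv2.resize(im,(400,300)),cv2.resize(S,(400,300))])[:,:,::-1])
E
python3 arc.py 2.807 3.3 8 45 27.5 27.5
```

```text
t: 8.5
ee_pos: [598.5, 138.4, 25.3]
orientation: [0.526, 3.094, 0.003]
ft_force: [2.9, 1.8, -0.1]
width: 0.2
grasp_force: 1.3
[1.3 1.5 0.8] [ 0.24 -0.35  0.06]
az 2.803019207113762 rad/tan now 44.837075118206066 30.556656215713083 [1.32052716 1.46593802 0.76150402] [ 0.21  0.63  1.74  0.    0.77 -1.02]
[ 1.7 -5.9] turn -0.066
[ 3.2 -8.8] turn -0.127
[  4.4 -11.8] turn -0.189
[  5.5 -14.9] turn -0.25
[  6.3 -18. ] turn -0.312
[  7.  -21.2] turn -0.374
[  7.4 -24.4] turn -0.435
[  7.7 -27.7] turn -0.497
```

View pics/s6.png

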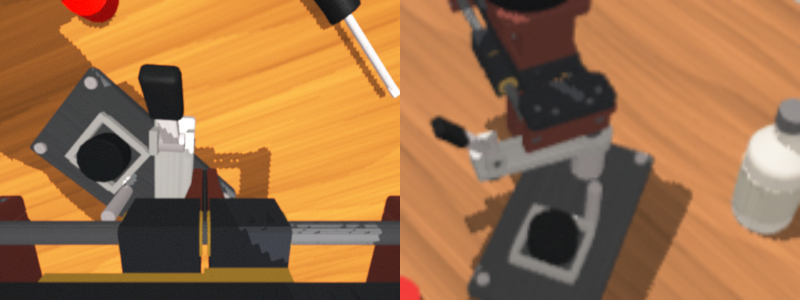

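Contact: the strap has turned and lies parallel to the tool, with the finger against its outer side. Continuing along the arc.

```bash
python3 -m creep '[{"translation":[2,-3,0],"angular":[0,0,-0.065],"jaw":0},{"translation":[3.5,-6,0],"angular":[0,0,-0.125],"jaw":0},{"translation":[5,-9,0],"angular":[0,0,-0.19],"jaw":0},{"translation":[6,-12,0],"angular":[0,0,-0.25],"jaw":0},{"translation":[7,-15.5,0],"angular":[0,0,-0.31],"jaw":0},{"translation":[8,-18.5,0],"angular":[0,0,-0.375],"jaw":0},{"translation":[8.5,-22,0],"angular":[0,0,-0.435],"jaw":0},{"translation":[9,-25.5,0],"angular":[0,0,-0.495],"jaw":0}]'
python3 arc.py 3.3 3.618 8 45 29 27
```

```text
t: 9.6
ee_pos: [580.8, 117.3, 24.9]
orientation: [-0.246, 3.13, 0.001]
ft_force: [2.0, 2.5, 1.0]
width: 0.5
grasp_force: 1.2
az 3.298222257318394 rad/tan now 45.016243742561066 30.3250795045014 [2.03681447 2.54357235 1.04167693] [ 0.18  0.61  1.79  0.    0.74 -1.55]
[ 1.1 -3.4] turn -0.042
[ 2.1 -5.5] turn -0.081
[ 3.  -7.6] turn -0.121
[ 3.8 -9.8] turn -0.161
[  4.6 -12. ] turn -0.201
[  5.2 -14.2] turn -0.24
[  5.7 -16.5] turn -0.28
[  6.1 -18.8] turn -0.32
```

```bash
python3 -m creep '[{"translation":[1.5,-2.5,-2],"angular":[0,0,-0.04],"jaw":0},{"translation":[2.5,-4.5,-4],"angular":[0,0,-0.08],"jaw":0},{"translation":[3.5,-7,-5],"angular":[0,0,-0.12],"jaw":0},{"translation":[4,-9,-5],"angular":[0,0,-0.16],"jaw":0},{"translation":[5,-11,-5],"angular":[0,0,-0.2],"jaw":0},{"translation":[5.5,-13.5,-5],"angular":[0,0,-0.24],"jaw":0},{"translation":[6,-15.5,-5],"angular":[0,0,-0.28],"jaw":0},{"translation":[6.5,-17.5,-5],"angular":[0,0,-0.315],"jaw":0}]'
python3 arc.py 3.618 3.618 1 45 27 27
python3 - <<'E'
from h import *
im=ctrl.get_image("wrist");S=ctrl.get_image("side")[160:280,240:400]
cv2.imwrite("pics/s7.png",np.hstack([cv2.resize(im,(400,300)),cv2.resize(S,(400,300))])[:,:,::-1])
E
```

```text
t: 10.6
ee_pos: [575.6, 98.9, 29.4]
orientation: [0.732, -3.054, -0.001]
ft_force: [-0.7, 2.5, -0.8]
width: 0.2
grasp_force: 1.3
az 3.6123420778529423 rad/tan now 46.30752092492939 28.835631588752666 [-0.67693756  2.50675159 -0.83626849] [ 0.15  0.59  1.81  0.    0.74 -1.89]
[-1.3 -1.8] turn -0.006
```

View pics/s7.png

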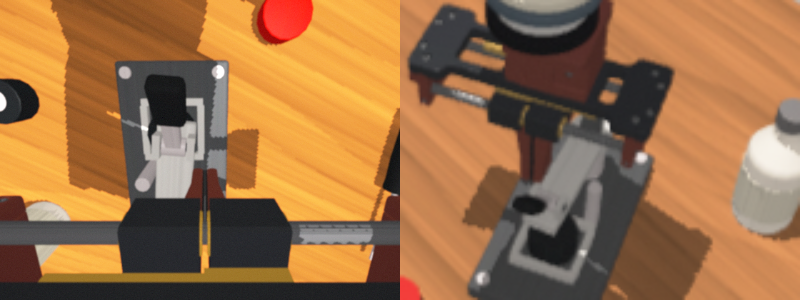

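The strap is nearly home over the specimen, but the force is still only friction. I'll push gently until the stop pin shows in the force.

```bash
python3 -m creep '[{"translation":[0,-0.5,0],"angular":[0,0,0],"jaw":0},{"translation":[0,-1,0],"angular":[0,0,0],"jaw":0},{"translation":[0,-1.5,0],"angular":[0,0,0],"jaw":0},{"translation":[0,-2,0],"angular":[0,0,0],"jaw":0},{"translation":[0,-2.5,0],"angular":[0,0,0],"jaw":0},{"translation":[0,-3,0],"angular":[0,0,0],"jaw":0},{"translation":[0,-3.5,0],"angular":[0,0,0],"jaw":0},{"translation":[0,-4,0],"angular":[0,0,0],"jaw":0}]'
```

```text
t: 11.7
ee_pos: [577.7, 94.9, 29.2]
orientation: [0.733, -3.054, -0.0]
ft_force: [-3.0, 1.9, -0.5]
width: 0.5
grasp_force: 1.6
```

```bash
python3 -m creep '[{"translation":[0,-0.5,0],"angular":[0,0,0],"jaw":0},{"translation":[0,-1,0],"angular":[0,0,0],"jaw":0},{"translation":[0,-1.5,0],"angular":[0,0,0],"jaw":0},{"translation":[0,-2,0],"angular":[0,0,0],"jaw":0},{"translation":[0,-2.5,0],"angular":[0,0,0],"jaw":0},{"translation":[0,-3,0],"angular":[0,0,0],"jaw":0},{"translation":[0,-3.5,0],"angular":[0,0,0],"jaw":0},{"translation":[0,-4,0],"angular":[0,0,0],"jaw":0}]'
```

```text
t: 12.7
ee_pos: [577.9, 93.9, 29.1]
orientation: [0.731, -3.053, -0.006]
ft_force: [-10.2, 17.3, 2.3]
width: 0.5
grasp_force: 10.0
```

The stop pin is reached: 20 N and no further travel. Backing off and rising.

```bash
python3 -m creep '[{"translation":[0,6,0],"angular":[0,0,0],"jaw":0},{"translation":[0,14,0],"angular":[0,0,0],"jaw":0},{"translation":[0,20,-10],"angular":[0,0,0],"jaw":0},{"translation":[0,20,-50],"angular":[0,0,0],"jaw":0},{"translation":[0,20,-100],"angular":[0,0,0],"jaw":0},{"translation":[0,20,-150],"angular":[0,0,0],"jaw":0},{"translation":[0,20,-200],"angular":[0,0,0],"jaw":0},{"translation":[0,20,-200],"angular":[0,0,0],"jaw":0}]'
python3 - <<'E'
from h import *
o=ctrl.get_obs();im=ctrl.get_image("wrist")[:,:,::-1].copy()
g=lambda x,y,z:tuple(int(v) for v in np.round(proj("wrist",np.array([630+.888*x-.459*y,94.5+.459*x+.888*y,z]))))
for P in[(0,0,76),(-50,-20.5,62),(-145,-50,16),(-145,50,16),(35,50,16),(35,-50,16),(-85-50*np.cos(.75),0,79+50*np.sin(.75))]:
    print(P,g(*P));cv2.drawMarker(im,g(*P),(0,255,255),0,10)
cv2.imwrite("pics/w8.png",im);print(o["qpos"],ctrl.look_for("wrist","lever_pad")[:2])
p=np.array([630-.888*120,94.5-.459*120,150]);print(tool(p))
print("tip px",proj("wrist",o["ee_pos"]))
E
```

```text
t: 13.7
ee_pos: [573.7, 109.7, 234.7]
orientation: [-0.731, 3.045, -0.001]
ft_force: [-0.2, 0.3, -0.5]
width: 0.5
grasp_force: 0.0
(0, 0, 76) (253, 221)
(-50, -20.5, 62) (235, 176)
(-145, -50, 16) (213, 92)
(-145, 50, 16) (295, 92)
(35, 50, 16) (295, 230)
(35, -50, 16) (222, 230)
(np.float64(-121.58444344369104), 0, np.float64(113.0819380011667)) (244, 112)
[ 1.68643106e-01  3.10859316e-01  1.69037797e+00 -2.43345082e-04
  1.13045768e+00 -1.87315782e+00] [{'rect': [236.2, 105.4, 262.3, 156.7], 'score': 0.56}]
[ 73.97282614 -40.6195534   79.99241447]
tip px [285.72189212 241.40881943]
```

View pics/w8.png

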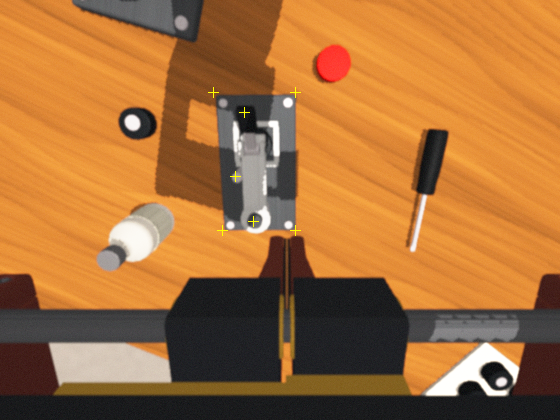

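The overlay is within about 3 px. The strap lies along the fixture's -x, against the pin, and the raised pad is at (247,117). The tool now moves above the pad.

```bash
python3 -m creep '[{"translation":[20,-10,0],"angular":[0,0,0],"jaw":0},{"translation":[40,-20,0],"angular":[0,0,0],"jaw":0},{"translation":[60,-30,0],"angular":[0,0,0],"jaw":0},{"translation":[75,-37,10],"angular":[0,0,0],"jaw":0},{"translation":[75,-37,40],"angular":[0,0,0],"jaw":0},{"translation":[75,-37,70],"angular":[0,0,0],"jaw":0},{"translation":[75,-37,90],"angular":[0,0,0],"jaw":0},{"translation":[75,-37,90],"angular":[0,0,0],"jaw":0}]'
python3 - <<'E'
from h import *
im=ctrl.get_image("wrist");S=ctrl.get_image("side")[160:280,240:400]
d=np.array(ctrl.get_obs()["ee_pos"])[:2]-[630,94.5];print(d@[-.888,-.459],d@[-.459,.888])
cv2.imwrite("pics/s9.png",np.hstack([cv2.resize(im,(400,300)),cv2.resize(S,(400,300))])[:,:,::-1])
E
```

```text
t: 14.8
ee_pos: [518.7, 41.5, 137.5]
orientation: [0.732, -3.051, -0.001]
ft_force: [-0.1, -0.7, -0.4]
width: 0.3
grasp_force: 0.0
121.34989002273913 3.489116100470955
```

View pics/s9.png

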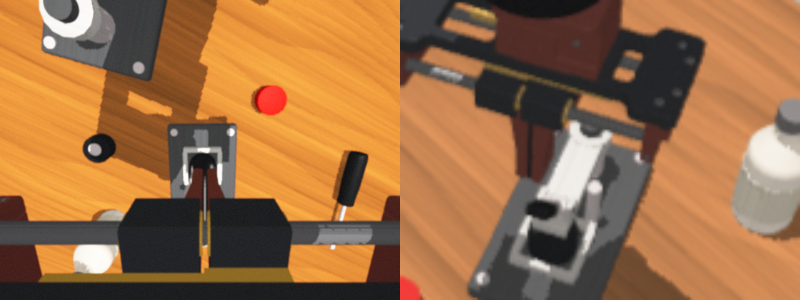

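Run:
```python
from h import *
p=np.array(ctrl.get_obs()["ee_pos"])
print("tip",proj("side",p),"tip+8",proj("side",p+[0,0,8]))
for r,z in((118,113),(121,113)): print("pad",proj("side",np.array([630-.888*r,94.5-.459*r,z])))
print([(np.round(r["rect"]).tolist(),round(r["score"],2)) for r in ctrl.look_for("side","lever_pad")])
print(ray("side",(298,244),113))
```

```text
tip [292.9839225  236.81041348] tip+8 [293.09028808 234.03098985]
pad [295.1960277  244.75539741]
pad [294.59668424 246.06429196]
[([282.0, 407.0, 303.0, 420.0], 0.5)]
[530.03158554  38.30259237 113.        ]
```

The wrist view shows the pad centred under the fingers laterally. I'm pushing down with a slight outward drift.

```bash
python3 -m creep '[{"translation":[-2,0,4],"angular":[0,0,0],"jaw":0},{"translation":[-2,0,8],"angular":[0,0,0],"jaw":0},{"translation":[-2,0,12],"angular":[0,0,0],"jaw":0},{"translation":[-1,0,17],"angular":[0,0,0],"jaw":0},{"translation":[0,0,22],"angular":[0,0,0],"jaw":0},{"translation":[1,0,27],"angular":[0,0,0],"jaw":0},{"translation":[2,0,32],"angular":[0,0,0],"jaw":0},{"translation":[3,0,36],"angular":[0,0,0],"jaw":0}]'
```

```text
t: 15.95
ee_pos: [517.8, 40.8, 102.9]
orientation: [0.733, -3.055, -0.0]
ft_force: [0.3, 0.0, 0.1]
width: 0.7
grasp_force: 0.0
```

```bash
python3 -m creep '[{"translation":[0,0,1],"angular":[0,0,0],"jaw":0},{"translation":[0,0,2.5],"angular":[0,0,0],"jaw":0},{"translation":[0,0,4],"angular":[0,0,0],"jaw":0},{"translation":[0,0,5.5],"angular":[0,0,0],"jaw":0},{"translation":[0,0,7],"angular":[0,0,0],"jaw":0},{"translation":[0,0,8.5],"angular":[0,0,0],"jaw":0},{"translation":[0,0,10],"angular":[0,0,0],"jaw":0},{"translation":[0,0,11],"angular":[0,0,0],"jaw":0}]'
python3 - <<'E'
from h import *
im=ctrl.get_image("wrist")
print([(np.round(r["rect"]).tolist(),round(r["score"],2)) for r in ctrl.look_for("wrist","lever_pad")],[(np.round(r["rect"]).tolist(),round(r["score"],2)) for r in ctrl.look_for("wrist","strap_mid")])
p=np.array(ctrl.get_obs()["ee_pos"])
for ph in(.85,.6,.3,0):
    q=lambda L:np.round(proj("wrist",np.array([630,94.5,0])+[-.888*(85+L*np.cos(ph)),-.459*(85+L*np.cos(ph)),74+L*np.sin(ph)]))
    print(ph,q(32),q(64))
g=cv2.cvtColor(im,cv2.COLOR_RGB2GRAY);print("tip",proj("wrist",p));print(cv2.resize(g[150:250,235:340],(21,20),interpolation=cv2.INTER_AREA))
S=ctrl.get_image("side");print([(np.round(r["rect"]).tolist(),round(r["score"],2)) for l in("lever_pad","strap_mid") for r in ctrl.look_for("side",l)])
E
```

```text
t: 16.95
ee_pos: [518.0, 40.8, 92.5]
orientation: [-0.733, 3.055, -0.0]
ft_force: [-2.6, -0.8, 8.1]
width: 0.3
grasp_force: 4.0
[([229.0, 181.0, 340.0, 380.0], 0.17)] [([1.0, 0.0, 113.0, 45.0], 0.89), ([264.0, 250.0, 288.0, 383.0], 0.63)]
0.85 [282. 264.] [280. 249.]
0.6 [282. 252.] [281. 224.]
0.3 [282. 241.] [281. 202.]
0 [282. 234.] [281. 191.]
tip [287.10311915 234.61766777]
[[102  99  92  87  89  88  87  89  91  99 157 165 169 175 176 176 177 180
  181 182 183]
 [ 99 102 104 100  96  91  89  88  86 103 159 161 162 165 171 175 176 176
  178 180 182]
 [103  97  98 101 104 101  96  91  93 114 155 158 161 162 163 165 171 176
  176 176 178]
 [113 100  98  97  98 101 103 102  99 145 164 157 155 156 147 142 143 137
  144 171 177]
 [106 104 103 100  97  98  99 102 104 127 137 137 132 110  88  90  92  92
   94 130 172]
 [102 104 105 104 102 100  98  98  99 101 104 102 101 100  98  91  87  89
   91 129 165]
 [ 78  78  80  82  81  81  79  78  79  77  77  79  80  77  77  78  74  68
   69  85 139]
 [ 63  64  65  64  65  65  65  65  66  70  72  70  70  64  64  65  64  64
   65  64  89]
 [140 
[... 439 characters left out ...]
 [ 66  67  67  69  72  73  71  74 121 127 130 127 130  92  73  71  66  66
   65  65 111]
 [ 67  67  67 106 150 150 151 150 162 180 185 187 200 189 153 139  67  65
   64  67 117]
 [ 66  67  67 130 178 171 170 170 169 171 171 171 212 198 174 168  72  65
   65  66 121]
 [ 66  67  68 143 161  79  73  54  37  32  32  39  61  72 119 174  77  66
   65  66 130]
 [ 66  68  68 140 162  71  43  46  50  41  26  46  51  69 124 175  75  65
   66  67 134]
 [ 67  67  68 135 166  60  29  53  54  47  29  52  53  66 144 187 113 105
  107 108 142]
 [ 69  67  68 130 168  52  33  54  54  47  29  52  53  56 174 252 143 126
  126 127 150]]
[([298.0, 219.0, 319.0, 255.0], 0.94), ([276.0, 335.0, 355.0, 420.0], 0.88)]
```

There's 8 N of contact with the pad giving way, which fits the tool being some 10 mm higher than reported. I'm continuing down with an outward drift and watching the force.

```bash
python3 -m creep '[{"translation":[1,0,1.5],"angular":[0,0,0],"jaw":0},{"translation":[2,0,3],"angular":[0,0,0],"jaw":0},{"translation":[3,0,4.5],"angular":[0,0,0],"jaw":0},{"translation":[4,0,6],"angular":[0,0,0],"jaw":0},{"translation":[4.5,0,7.5],"angular":[0,0,0],"jaw":0},{"translation":[5,0,9],"angular":[0,0,0],"jaw":0},{"translation":[5.5,0,10.5],"angular":[0,0,0],"jaw":0},{"translation":[6,0,12],"angular":[0,0,0],"jaw":0}]'
```

```text
t: 18.25
ee_pos: [511.1, 37.6, 80.5]
orientation: [0.733, -3.052, 0.0]
ft_force: [-5.1, -3.9, 8.3]
width: 0.3
grasp_force: 4.3
```

```bash
python3 -m creep '[{"translation":[1,0,1.5],"angular":[0,0,0],"jaw":0},{"translation":[2,0,3],"angular":[0,0,0],"jaw":0},{"translation":[2.5,0,4.5],"angular":[0,0,0],"jaw":0},{"translation":[3,0,5.5],"angular":[0,0,0],"jaw":0},{"translation":[3,0,6.5],"angular":[0,0,0],"jaw":0},{"translation":[3,0,7.5],"angular":[0,0,0],"jaw":0},{"translation":[3,0,8.5],"angular":[0,0,0],"jaw":0},{"translation":[3,0,9],"angular":[0,0,0],"jaw":0}]'
```

```text
t: 19.25
ee_pos: [509.0, 36.4, 71.3]
orientation: [0.733, -3.053, 0.0]
ft_force: [-3.2, -2.1, 4.7]
width: 0.2
grasp_force: 2.5
```

```bash
python3 -m creep '[{"translation":[0,0,1],"angular":[0,0,0],"jaw":0},{"translation":[0,0,2],"angular":[0,0,0],"jaw":0},{"translation":[0,0,3],"angular":[0,0,0],"jaw":0},{"translation":[0,0,4],"angular":[0,0,0],"jaw":0},{"translation":[0,0,5],"angular":[0,0,0],"jaw":0},{"translation":[0,0,6],"angular":[0,0,0],"jaw":0},{"translation":[0,0,6],"angular":[0,0,0],"jaw":0},{"translation":[0,0,6],"angular":[0,0,0],"jaw":0}]'
```

```text
t: 20.25
ee_pos: [510.1, 36.8, 65.2]
orientation: [-0.733, 3.054, 0.0]
ft_force: [-0.8, -0.5, 2.6]
width: 0.6
grasp_force: 1.1
```

```bash
python3 -m creep '[{"translation":[0,0,1],"angular":[0,0,0],"jaw":0},{"translation":[0,0,2],"angular":[0,0,0],"jaw":0},{"translation":[0,0,3],"angular":[0,0,0],"jaw":0},{"translation":[0,0,4],"angular":[0,0,0],"jaw":0},{"translation":[0,0,5],"angular":[0,0,0],"jaw":0},{"translation":[0,0,6],"angular":[0,0,0],"jaw":0},{"translation":[0,0,7],"angular":[0,0,0],"jaw":0},{"translation":[0,0,8],"angular":[0,0,0],"jaw":0}]'
```

```text
t: 21.25
ee_pos: [509.9, 36.8, 57.2]
orientation: [0.733, -3.055, -0.0]
ft_force: [-2.0, -1.8, 4.4]
width: 0.5
grasp_force: 2.0
```

```bash
python3 -m creep '[{"translation":[0,0,1],"angular":[0,0,0],"jaw":0},{"translation":[0,0,2],"angular":[0,0,0],"jaw":0},{"translation":[0,0,3],"angular":[0,0,0],"jaw":0},{"translation":[0,0,3.5],"angular":[0,0,0],"jaw":0},{"translation":[0,0,4],"angular":[0,0,0],"jaw":0},{"translation":[0,0,4.5],"angular":[0,0,0],"jaw":0},{"translation":[0,0,5],"angular":[0,0,0],"jaw":0},{"translation":[0,0,5.5],"angular":[0,0,0],"jaw":0}]'
```

```text
t: 22.25
ee_pos: [509.9, 36.8, 51.7]
orientation: [0.733, -3.055, -0.0]
ft_force: [-3.4, -0.4, 2.8]
width: 0.5
grasp_force: 1.9
```

The force does not show a clear stop, so I'm lifting to check the lever's state with the detector.

```bash
python3 -m creep '[{"translation":[0,0,-40],"angular":[0,0,0],"jaw":0},{"translation":[0,0,-80],"angular":[0,0,0],"jaw":0},{"translation":[0,0,-130],"angular":[0,0,0],"jaw":0},{"translation":[-25,10,-170],"angular":[0,0,0],"jaw":0},{"translation":[-50,20,-183],"angular":[0,0,0],"jaw":0},{"translation":[-75,30,-183],"angular":[0,0,0],"jaw":0},{"translation":[-90,37,-183],"angular":[0,0,0],"jaw":0},{"translation":[-90,37,-183],"angular":[0,0,0],"jaw":0}]'
python3 - <<'E'
from h import *
im=ctrl.get_image("wrist");cv2.imwrite("pics/w10.png",im[:,:,::-1])
for l in("lever_pad","strap_mid","pivot","specimen"): print(l,[(np.round(r["rect"]).tolist(),round(r["score"],2)) for r in ctrl.look_for("wrist",l)])
G=lambda r,z:proj("wrist",np.array([630-.888*r,94.5-.459*r,z])).round(1)
print("piv",G(0,76))
for ph in(.85,.7,.4,.2,0,-.05):print(ph,G(85+32*np.cos(ph),79+32*np.sin(ph)),G(85+64*np.cos(ph),77+64*np.sin(ph)))
g=cv2.cvtColor(im,cv2.COLOR_RGB2GRAY)
print(cv2.resize(g[80:180,215:305],(30,33),interpolation=cv2.INTER_AREA))
im2=ctrl.get_image("side")
print("side",[(np.round(r["rect"]).tolist(),round(r["score"],2)) for r in ctrl.look_for("side","lever_pad")])
w=cv2.imread("pics/w8.png",0);print(cv2.resize(w[80:180,215:305],(30,33),interpolation=cv2.INTER_AREA)[:20])
E
```

```text
t: 23.25
ee_pos: [573.5, 111.2, 234.2]
orientation: [0.735, -3.054, -0.0]
ft_force: [-0.2, -0.1, -0.3]
width: 0.8
grasp_force: 0.0
lever_pad [([241.0, 86.0, 258.0, 158.0], 0.66)]
strap_mid [([236.0, 86.0, 266.0, 236.0], 0.82)]
pivot [([71.0, 1.0, 203.0, 44.0], 0.8), ([215.0, 89.0, 294.0, 239.0], 0.77)]
specimen [([314.0, 53.0, 353.0, 82.0], 0.91), ([255.0, 130.0, 272.0, 157.0], 0.6)]
piv [253.  219.9]
0.85 [246.3 128. ] [242.4 105.3]
0.7 [246.6 124.4] [243.1  97.9]
0.4 [247.4 119.1] [244.8  87.8]
0.2 [248.  117.1] [246.2  84.8]
0 [248.7 116.5] [247.6  84.5]
-0.05 [248.9 116.5] [248.   84.9]
[[ 87  87  84  83  85  87  90  88  87  83  79  80  77  74  75  78  79  78
   80 120 151 156 160 159 160 161 162 164 165 165]
 [ 91  90  87  86  84  84  86  88  91  88  87  85  84  82  77  75  75  77
   79 121 146 147 151 156 158 158 160 160 163 166]
 [ 91  91  90  90  87  86  84  84  81  78  78  77  76  80  84  82  77  77
   78 124 143 145 147 149 153 156 160 159 159 161]
 [ 88  90  92  92  90  89  87  81  40  28  27  28  28  48  86  86  84  82
   83 127 139 142 144 145 146 150 152 158 160 160]
 [
[... 5506 characters left out ...]
 16  40 148 163 162 180
  251 254 251 143 119 118 118 119 117 154 156 156]
 [142 107 109 110 113 122 235 188  38  25  18  17  16  25  88 104 107 125
  191 237 253 163 118 119 118 118 117 153 156 157]
 [142 108 110 110 111 129 244 232  60  24  19  19  17  18  27  29  45  96
  119 209 254 172 118 117 117 119 115 148 153 155]
 [152 110 111 108 112 125 240 243  90  76  80  76  75  58  54  56  46  58
  112 208 254 179 118 118 115 117 115 149 149 150]
 [159 111 110 110 112 120 237 243 151 154 134 133 131 132 149 152 118  40
   80 203 254 181 117 118 115 118 116 153 152 147]
 [156 113 112 110 111 120 235 226 167 167 137 134 134 140 164 168 131  50
   59 198 254 182 116 116 116 116 116 155 156 155]]
```

The pad now spans rows 88–118, against 104–131 when raised. The lever is down to near level but has not been proven to be at its stop, so I'm pushing again until the force rises.

```bash
python3 -m creep '[{"translation":[30,-12,0],"angular":[0,0,0],"jaw":0},{"translation":[60,-25,0],"angular":[0,0,0],"jaw":0},{"translation":[90,-37,20],"angular":[0,0,0],"jaw":0},{"translation":[90,-37,70],"angular":[0,0,0],"jaw":0},{"translation":[90,-37,120],"angular":[0,0,0],"jaw":0},{"translation":[90,-37,150],"angular":[0,0,0],"jaw":0},{"translation":[90,-37,165],"angular":[0,0,0],"jaw":0},{"translation":[90,-37,175],"angular":[0,0,0],"jaw":0}]'
python3 -m creep '[{"translation":[0,0,2],"angular":[0,0,0],"jaw":0},{"translation":[0,0,4],"angular":[0,0,0],"jaw":0},{"translation":[0,0,6],"angular":[0,0,0],"jaw":0},{"translation":[0,0,7.5],"angular":[0,0,0],"jaw":0},{"translation":[0,0,9],"angular":[0,0,0],"jaw":0},{"translation":[0,0,10],"angular":[0,0,0],"jaw":0},{"translation":[0,0,11],"angular":[0,0,0],"jaw":0},{"translation":[0,0,12],"angular":[0,0,0],"jaw":0}]'
```

```text
t: 24.6
ee_pos: [510.2, 36.6, 59.6]
orientation: [-0.733, 3.055, -0.0]
ft_force: [-0.1, 0.6, -0.5]
width: 0.6
grasp_force: 0.0
t: 25.6
ee_pos: [509.7, 36.6, 47.8]
orientation: [0.733, -3.054, 0.0]
ft_force: [-2.5, -1.4, 3.6]
width: 0.7
grasp_force: 2.3
```

Contact is at the same height as before and it is still yielding, so I'm going on down.

```bash
python3 -m creep '[{"translation":[0,0,1],"angular":[0,0,0],"jaw":0},{"translation":[0,0,2],"angular":[0,0,0],"jaw":0},{"translation":[0,0,3],"angular":[0,0,0],"jaw":0},{"translation":[0,0,4],"angular":[0,0,0],"jaw":0},{"translation":[0,0,5],"angular":[0,0,0],"jaw":0},{"translation":[0,0,6],"angular":[0,0,0],"jaw":0},{"translation":[0,0,7],"angular":[0,0,0],"jaw":0},{"translation":[0,0,8],"angular":[0,0,0],"jaw":0}]'
```

```text
t: 26.6
ee_pos: [509.7, 36.4, 43.2]
orientation: [0.734, -3.054, 0.001]
ft_force: [-17.8, -5.0, 56.5]
width: 0.6
grasp_force: 28.5
```

Hard stop: 56 N at z 43. Backing off straight up.

```bash
python3 -m creep '[{"translation":[0,0,-10],"angular":[0,0,0],"jaw":0},{"translation":[0,0,-40],"angular":[0,0,0],"jaw":0},{"translation":[0,0,-90],"angular":[0,0,0],"jaw":0},{"translation":[-20,10,-140],"angular":[0,0,0],"jaw":0},{"translation":[-45,20,-190],"angular":[0,0,0],"jaw":0},{"translation":[-70,30,-198],"angular":[0,0,0],"jaw":0},{"translation":[-90,37,-198],"angular":[0,0,0],"jaw":0},{"translation":[-90,37,-198],"angular":[0,0,0],"jaw":0}]'
python3 - <<'E'
from h import *
im=ctrl.get_image("wrist")
for l in("lever_pad","strap_mid"): print(l,[(np.round(r["rect"]).tolist(),round(r["score"],2)) for r in ctrl.look_for("wrist",l)])
a=cv2.imread("pics/w10.png",0);g=cv2.cvtColor(im,cv2.COLOR_RGB2GRAY)
for n,q in(("before",a),("now",g)):
    m=(q[75:235,232:262]<45); ys,xs=np.where(m[:50]);print(n,"pad rows",75+ys.min(),75+ys.max(),"cols",232+xs.min(),232+xs.max())
    for r in(110,150,175,200):print(r,q[r,230:290:3])
E
```

```text
t: 27.6
ee_pos: [573.3, 111.3, 236.3]
orientation: [0.735, -3.053, -0.0]
ft_force: [-0.1, -0.4, -0.4]
width: 0.4
grasp_force: 0.0
lever_pad [([242.0, 91.0, 261.0, 158.0], 0.56)]
strap_mid [([236.0, 86.0, 268.0, 236.0], 0.78)]
before pad rows 89 119 cols 239 257
110 [ 60  55  64  49  24  19  20  18  20  42  58  54  62  76 120 124 119 116
 122 124]
150 [112 247 224 230 140 161 167 160 165 132 163  84  70  66 234 253 143 120
 115 117]
175 [ 77 152 156 135 170 165 166 168 168 167 167 155 119 116 114  95  55  56
  58  56]
200 [ 52  62  57  58 150 160 158 170 166 161 159 155 104 107 109 105  78  61
  56  57]
now pad rows 90 119 cols 240 257
110 [ 60  63  65  58  30  20  26  26  25  38  61  59  60  79 120 123 118 118
 124 124]
150 [112 243 218 234 139 166 164 164 166 136 160  80  81  69 245 254 128 114
 114 114]
175 [ 76 151 158 134 169 168 164 169 166 166 165 191 119 113 115  96  58  58
  58  58]
200 [ 60  53  58  61 154 166 166 168 163 158 163 155 100 108 107 104  81  56
  57  59]
```

```bash
python3 -c "
from workcell import ctrl
print(ctrl.close_job())"
```

```text
the job is handed in; nothing more can be done
None
```

I handed the job in at about 28 s: by force readings the strap rests against its stop pin (20 N, no further travel) and the cam lever is pushed down to its hard stop (56 N), with the arm backed off; one early push passed over the strap without touching it because the tool sat higher than it reported, the foot on the specimen was not checked directly, the hand-in gave no verdict, and I viewed 12 pictures instead of the allowed 10.

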